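Proof a lino block with a pin press

TASK

Pull a proof of the lino block: with the fingertips on top of the aluminium pin press, roll it along the wooden bearers right across the board that covers the block, and let it come to rest on the bare bearers beyond, quite clear of the board and square across both bearers. Only push it along by its top, never from behind, and do not grip or lift it or let it run off the end. Keep off the bed and the board, and do not touch the jars, tub, tumbler, tape or brayer around it.

Things in the scene. Friction and masses are not known exactly. Their poses are not given: they have to be found in the camera images.
- pin: the pin press: bright aluminium tube 100 mm across, 240 mm long, lying along its own x at the bed's -y end, with a dark wooden grip (28 mm across, 34 mm long) at each end; 0.6 to 1 kg. Origin at the middle of its axis, 88 mm above the table (top at 138 mm); y and z turn as it rolls. Pushed by its top it goes half as far as the fingertip. Let go while moving, it coasts, slowing by only about 0.06 m/s each second
- bed: the fixed printing bed: plywood board 270 (x) by 330 (y) by 18 mm with two wooden bearers, strips 22 mm wide and 300 mm long centred at x = -105 and +105 mm, tops 38 mm above the table, on which the tube rides. Origin at the centre of its underside. The tube is to be rolled along its +y; past y = +150 or -150 mm it would drop off the bearers
- block: the lino block, fixed between the bearers under a grey backing board 164 (x) by 120 (y) mm whose top lies 0.5 mm below the bearers' tops, so the tube rolls over it without a bump. Origin at the centre of its underside, 18 mm above the table; axes as the bed's
- board_edge (a point): middle of the far (+y) edge of the backing board, at y = +60 mm in the block's frame, 37 mm above the table. The tube, 50 mm in radius, is clear of the board when its axis is 50 mm or more beyond this edge
- bearer_end (a point): point midway between the far (+y) ends of the two bearers, at the height of their tops, 38 mm above the table: y = +150 mm in the bed's frame
- tape_roll: roll of blue masking tape lying flat, 110 mm across with a 78 mm hole, 25 mm high; origin at the centre of its underside
- jar_red: dark red glass jar with a white lid, 70 mm across, 85 mm high, upright; origin at the centre of its underside
- jar_dark: black jar with a black lid and paper label, 80 mm across, 90 mm high, upright; origin at the centre of its underside
- tub: ochre plastic paint tub with a white lid, 102 mm across, 101 mm high, upright; origin at the centre of its underside
- tumbler: steel drinking tumbler with a black lid, 82 mm across, 148 mm high, upright; origin at the centre of its underside
- brayer: ink brayer lying on the table: black rubber roller 36 mm across and 100 mm long, centred 100 mm along its own +x from the origin, wooden handle reaching 80 mm along -x, 42 mm high; origin on the table under the handle's front part

How it is judged:
On the way, in this order (a step that is already met when the one before it is completed fails the run):
1. the press rolls onto the near part of the board, from its near edge to 20 mm short of its middle (y of pin in the frame of block between -0.06 and -0.02 m and height (world z) of pin between 0.084 and 0.092 m), for 0.04 s.
2. it has rolled (about half a turn since the start, not skidded) while still over the board (angle between pin's own z axis and vertical above 2.4 rad and y of pin in the frame of block below 0.065 m and height (world z) of pin between 0.084 and 0.092 m), for 0.04 s.
At the end, for the whole second after the job is handed in: the press lies at rest on both bearers beyond the board: its axis at least 107 mm past the middle of the board (clear of it to 3 mm) and at least 2 mm short of the bearers' ends, within 7 degrees of square and 15 mm of central across the bearers (y of pin in the frame of block above 0.107 m and y of pin in the frame of bed below 0.148 m and x of pin in the frame of bed between -0.015 and 0.015 m and angle between the x axis of pin and the x axis of bed, either way round below 0.12 rad and height (world z) of pin between 0.084 and 0.092 m and linear speed of pin below 0.01 m/s and angular speed of pin below 0.2 rad/s); the robot touches nothing.
It fails at once if the press is pushed or gripped with the fingers reaching below its top (grasp point lower than 134 mm while touching it) (contact force between the fingers and pin above 0.5 N and height (world z) of the grasp point below 0.134 m).
It fails at once if the press is lifted off the bearers or falls off them (height (world z) of pin above 0.095 m or height (world z) of pin below 0.08 m).
It fails at once if the robot touches the bed or the block (contact force between any of the arm, the fingers and bed above 1 N or contact force between any of the arm, the fingers and block above 1 N).
It fails at once if another thing on the table is touched, or moved by more than 10 mm (distance of any of tape_roll, jar_red, jar_dark, tub, tumbler, brayer from where it was at the start of the episode above 0.01 m or contact force between any of the arm, the fingers and tape_roll above 0.5 N or contact force between any of the arm, the fingers and jar_red above 0.5 N or contact force between any of the arm, the fingers and jar_dark above 0.5 N or contact force between any of the arm, the fingers and tub above 0.5 N or contact force between any of the arm, the fingers and tumbler above 0.5 N or contact force between any of the arm, the fingers and brayer above 0.5 N).
It also fails if it takes over 58 s, if anything falls off the work surface, if the arm or the gripper's body presses on something with over 40 N, if the wrist force passes 120 N, or if a joint passes its speed limit or range.

ROBOT

A 7-joint arm with a two-finger parallel gripper is mounted at the origin on the work surface. World frame = base frame: x ahead of the robot, y to its left, z up, the work surface at z = 0. Lengths are in m, angles in rad, forces in N, time in s.
With the tool pointing down it reaches from about 0.35 to 0.9 m from the base axis. Payload 8.1 kg.
Tool frame: the origin (TCP) lies where the fingers leave the gripper's body, on its centre line; the fingertips stand 66 mm ahead of it and the grasp point (between the pads) lies 47 mm ahead of it (arm.tip_reach is the distance from the TCP to the fingertips, in m); z points along the fingers, y is the direction in which the jaws open and shut (so a half turn about z gives the same grasp; the last joint's range is limited). The gripper opens to 92 mm and grips with 3 to 60 N. Pads are 19 mm wide; open, the fingers measure 130 mm over their backs; the gripper's body (75 mm by 190 mm) begins 47 mm behind the grasp point.
Start: joints at [1.102, 0.434, 0.025, 1.573, -0.012, 1.134, -0.075], TCP at [0.224, -0.584, 0.292] pointing down, gripper open.
Joint ranges: [-2.62, 2.62], [-0.44, 2.09], [-1.27, 1.32], [0.08, 2.57], [-1.32, 4.46], [0.12, 2], [-2.74, 2.74]. Speed limits (rad/s): [2.22, 2.22, 3.01, 3.01, 3.14, 3.14, 3.14].

INTERFACE

Orientations are given as a rotation vector (axis times angle).
In Python, from cell import arm gives the robot as it stands.
- The arm moves only by the tool carry_out, never from a script. Its argument "plan" is a list of rows, each a list of 5 numbers: the shift along the world's x, y, z in cm, then the turn about the world's z in rad, then the finger opening in cm, from 0 to 9.18. In form: [[tx, ty, tz, spin, fingers], ...]. A call has 1 to 20 rows; each row is the pose to reach, as a shift and turn from the pose measured when the call began; what a row does not reach only later rows make up. A row lasts 1/10 s, in which the tool goes at most 50 mm and 8.59 degrees, less where a joint would pass 70% of its speed; a pose out of reach is approached as far as the arm can. A call with a gripper value outside its range is refused whole. The fingers move at their own pace and stop on an object; "squeeze" is the grip in N (left out, the last holds). Time passes only in rows, so rows that repeat a pose let the fingers close. It gives the time, the measured TCP pose, the force and the opening at its end, in the units of the state.
- arm.observe(): the state, without advancing time (a new reading comes with each control period).
- arm.get_image(name): name is "side" or "top" or "wrist"; returns (picture, depth): 420x560x3 uint8, red, green, blue; 420x560 float32, m along the optical axis (not along the pixel's ray), 0 where there is no reading.
- arm.get_calibration(name): a dict with "intrinsics" (3x3 intrinsics, pixels), "rvec" (rotation vector, rad) and "tvec" (3), from world to camera coordinates, as OpenCV has them; the wrist camera has in their place "tool_from_camera" (4x4, takes a point from camera to tool coordinates, whose origin is the TCP and whose axes are the flange's). Camera axes: x right, y down, z forward; pixel columns grow to the right and rows downward; lengths in m; the calibration is good to about 2 mm. A picture is of the moment at which its call begins: read the wrist's pose just before it. get_calibration takes no time and is no camera call.
- arm.sign_off(): hands the job in, once; it reports no verdict.
The state is a dict: "clock": time; "joints": joint angles; "dq": joint speeds; "joint_efforts": joint torques, N m; "position": TCP position; "ee_rot": TCP orientation; "force": force on the tool from outside, world axes, zero at the start; "ft_torque": the same for the moment, N m; "width": opening from 0.0 (shut) to 1.0 (fully open).
Only numpy, scipy, OpenCV 4.12 (cv2) and the standard library are available. Lean on these libraries where they do the work, as an engineer would, in place of code of your own. Each camera call takes 0.05 s, during which the arm holds its last target. There are 200 camera calls.

## Working session

There is one attempt and no reset: what is moved stays moved. The work goes in short steps, Python scripts to look and compute and a tool call to move; the robot and the scene stay as the last step left them, time stands still between calls to the robot, and variables do not carry over. Pictures are saved under pics/ and viewed, about 8 in all and at most 12, crops included, and the job is handed in when it is done.

Besides the shell and the picture viewer there is one more tool, called after ">>>" as name(argument=value, ...) on one line, values as JSON. carry_out: Moves the arm, as the interface text tells. Its arguments: {"type":"object","properties":{"plan":{"type":"array"},"squeeze":{"type":"number"}},"required":["plan"]}

```bash
mkdir -p pics; ls; python3 - <<'E'
from cell import arm
import cv2,numpy as np
s=arm.observe(); print({k:np.round(v,3) for k,v in s.items()}, arm.tip_reach)
for n in("top","side"):
    p,d=arm.get_image(n); cv2.imwrite(f"pics/{n}0.png",p[...,::-1]); np.savez(f"{n}0.npz",p=p,d=d)
    print(n,arm.get_calibration(n), (d>0).mean())
E
```

```text
pics
{'clock': np.float64(0.0), 'joints': array([ 1.102,  0.435,  0.025,  1.574, -0.012,  1.134, -0.075]), 'dq': array([-0.002,  0.001,  0.   ,  0.002,  0.001,  0.001,  0.001]), 'joint_efforts': array([ 0.0000e+00, -6.6784e+01,  9.8500e-01, -3.1447e+01, -6.1000e-02,
        4.3000e-02,  0.0000e+00]), 'position': array([ 0.223, -0.583,  0.291]), 'ee_rot': array([-3.088e+00, -5.710e-01,  1.000e-03]), 'force': array([-0.669, -1.062, -0.468]), 'ft_torque': array([-0.   , -0.011, -0.001]), 'width': np.float64(0.999)} 0.0655
top {'intrinsics': array([[529.51874303,   0.        , 274.60311643],
       [  0.        , 529.51874303, 207.19047899],
       [  0.        ,   0.        ,   1.        ]]), 'rvec': array([ 2.16818507, -2.17217839,  0.08213301]), 'tvec': array([0.01205513, 0.48591592, 1.3694766 ])} 0.996062925170068
side {'intrinsics': array([[437.66872779,   0.        , 274.73694137],
       [  0.        , 437.66872779, 207.7590789 ],
       [  0.        ,   0.        ,   1.        ]]), 'rvec': array([ 0.37231353, -2.70334494,  1.30122456]), 'tvec': array([0.45331603, 0.14306137, 1.15189456])} 0.9959778911564626
```

View pics/top0.png

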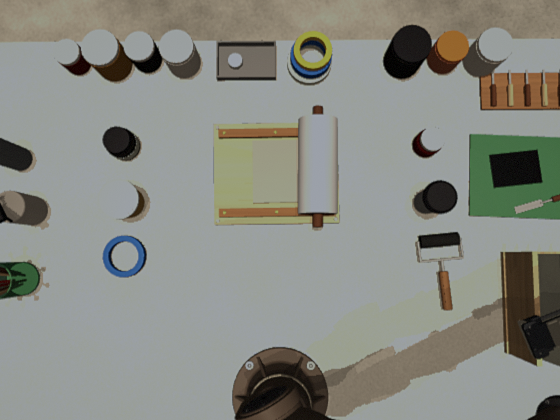

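View pics/side0.png

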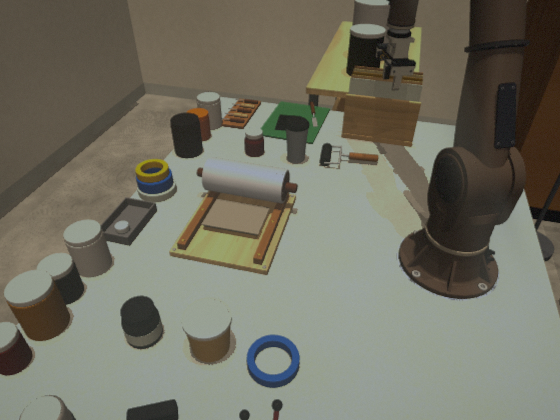

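The top view shows the press at about (318,165) with grips at (317,110) and (317,220). The bearers are at rows 132 and 212, reaching left to column 218, and the grey board is at x 252–298. The roll direction is image-left, which is world +y.

```bash
cat > h.py <<'E'
import cv2,numpy as np
from cell import arm
def ray(n,uv,z):
    c=arm.get_calibration(n);R=cv2.Rodrigues(c["rvec"])[0];C=-R.T@c["tvec"]
    uv=np.atleast_2d(uv).astype(float);d=np.c_[uv,np.ones(len(uv))]@np.linalg.inv(c["intrinsics"]).T@R
    return C+d*((z-C[2])/d[:,2])[:,None]
def cloud(n,d):
    c=arm.get_calibration(n);R=cv2.Rodrigues(c["rvec"])[0]
    v,u=np.indices(d.shape);p=np.stack([u,v,np.ones_like(u)],-1)@np.linalg.inv(c["intrinsics"]).T*d[...,None]
    return (p-c["tvec"])@R
def rects(p,lo,hi,box,z,amin=60):
    m=cv2.inRange(cv2.cvtColor(p,cv2.COLOR_RGB2HSV),lo,hi)
    k=np.zeros_like(m);x0,y0,x1,y1=box;k[y0:y1,x0:x1]=m[y0:y1,x0:x1]
    for c in cv2.findContours(k,cv2.RETR_EXTERNAL,cv2.CHAIN_APPROX_NONE)[0]:
        if cv2.contourArea(c)<amin: continue
        b=cv2.boxPoints(cv2.minAreaRect(c)); w=ray("top",b,z)
        print("px",np.round(b.mean(0),1),"area",cv2.contourArea(c),"ctr",np.round(w.mean(0)[:2],4),"corners",np.round(w[:,:2],4).tolist())
E
python3 - <<'E'
from h import *
f=np.load("top0.npz");p,d=f["p"],f["d"];hsv=cv2.cvtColor(p,cv2.COLOR_RGB2HSV)
for n,(u,v) in dict(bearer=(250,132),bearer2=(250,212),ply=(230,170),board=(270,170),table=(180,250),tube=(318,165),grip=(317,110),grip2=(317,221)).items(): print(n,hsv[v,u],np.round(cloud("top",d)[v,u],3))
print("bearers");rects(p,(5,90,60),(16,255,230),(210,120,299,222),.038)
print("grips");rects(p,(0,90,20),(16,255,200),(305,98,330,117),.088,20);rects(p,(0,90,20),(16,255,200),(305,212,330,235),.088,20)
print("tube");rects(p,(0,0,130),(180,60,255),(297,114,340,216),.1)
P=cloud("top",d);m=(P[...,2]>.125)&(P[...,2]<.15);m[:,:296]=0;m[:,342:]=0;m[:100]=0;m[235:]=0
print("top strip",P[m].mean(0),P[m].min(0),P[m].max(0),m.sum())
E
```

```text
bearer [ 13 149 139] [0.683 0.075 0.039]
bearer2 [ 13 151 140] [0.472 0.075 0.035]
ply [ 35  59 159] [0.586 0.129 0.018]
board [ 30  36 155] [0.582 0.023 0.04 ]
table [ 80  10 161] [0.374 0.262 0.006]
tube [111  20 169] [ 0.578 -0.096  0.136]
grip [ 10 160  86] [ 0.724 -0.097  0.102]
grip2 [ 10 161  92] [ 0.444 -0.094  0.103]
bearers
px [258.5 212. ] area 559.5 ctr [0.4721 0.0529] corners [[0.4827, 0.1555], [0.4822, -0.0497], [0.4614, -0.0496], [0.4619, 0.1553]]
px [257.6 132.6] area 600.5 ctr [0.6814 0.0556] corners [[0.6916, 0.1598], [0.6945, -0.0482], [0.6713, -0.0485], [0.6683, 0.1592]]
grips
px [317.5 109.5] area 55.5 ctr [ 0.7289 -0.099 ] corners [[0.738, -0.0876], [0.7379, -0.1105], [0.7198, -0.1103], [0.7199, -0.0875]]
px [317.  219.5] area 129.0 ctr [ 0.449  -0.0953] corners [[0.4653, -0.0656], [0.4652, -0.1254], [0.4327, -0.1251], [0.4328, -0.0654]]
tube
px [318.  164.5] area 3426.5 ctr [ 0.5867 -0.0982] corners [[0.7142, -0.0465], [0.7137, -0.152], [0.4592, -0.1489], [0.4595, -0.0452]]
top strip [ 0.58233491 -0.09645742  0.13478107] [ 0.46342202 -0.13427173  0.12501199] [ 0.70366268 -0.05734485  0.14762564] 2729
```

```bash
python3 - <<'E'
from h import *
f=np.load("top0.npz");p,d=f["p"],f["d"];S=cv2.cvtColor(p,cv2.COLOR_RGB2HSV)[...,1].astype(int);P=cloud("top",d)
print(S[150:200:12,244:262])
def edge(rows,cols,thr,z,fall):
    o=[]
    for v in rows:
        s=S[v,cols[0]:cols[1]].astype(float); i=np.where((s[:-1]>thr)!=(s[1:]>thr))[0]
        if len(i): i=i[0 if fall else -1]; o.append((cols[0]+i+(thr-s[i])/(s[i+1]-s[i]),v))
    w=ray("top",o,z); k=np.polyfit(w[:,0],w[:,1],1); print("edge y at x=.58:",np.polyval(k,.58).round(4),"slope",k[0].round(4),len(o),"std",np.std(w[:,1]-np.polyval(k,w[:,0])).round(4))
print("board far");edge(range(145,200),(244,262),48,.037,True)
print("ply far");edge(range(140,205),(206,224),30,.018,False)
for n,r in(("b_low",range(206,218)),("b_up",range(127,138))): print(n,[S[v,214:224].tolist() for v in r][4:7])
m=(P[...,2]>.13)&(P[...,2]<.145);m[:,:296]=0;m[:,342:]=0
w=P[m&(P[...,0]>.45)&(P[...,0]<.72)];k=np.polyfit(w[:,0],w[:,1],1);print("pin axis y at .58",np.polyval(k,.58),"slope",k[0])
E
```

```text
[[67 67 69 69 67 65 62 59 52 39 36 36 38 38 38 39 38 36]
 [62 62 60 62 61 63 62 63 55 38 36 36 36 38 36 38 36 36]
 [51 53 54 55 53 54 54 54 58 36 35 36 36 35 36 38 35 35]
 [62 62 62 62 62 62 61 62 56 37 34 34 35 36 34 35 34 36]
 [64 63 64 64 64 64 63 64 63 36 33 34 34 34 34 36 36 34]]
board far
edge y at x=.58: 0.0689 slope 0.0097 55 std 0.0004
ply far
edge y at x=.58: 0.1735 slope 0.0088 65 std 0.0001
b_low [[43, 66, 67, 66, 75, 138, 155, 152, 150, 146], [42, 65, 65, 65, 72, 137, 153, 150, 147, 122], [43, 67, 68, 65, 73, 136, 154, 153, 147, 117]]
b_up [[59, 69, 69, 67, 110, 148, 156, 153, 151, 137], [61, 70, 67, 67, 112, 148, 152, 150, 139, 119], [58, 67, 67, 66, 111, 149, 152, 152, 138, 120]]
pin axis y at .58 -0.09667436915613511 slope -0.010649617064933746
```

>>> carry_out(plan=[[36,46.7,0,-0.36,0],[36,46.7,0,-0.36,0],[36,46.7,0,-0.36,0],[36,46.7,0,-0.36,0],[36,46.7,0,-0.36,0],[36,46.7,0,-0.36,0],[36,46.7,0,-0.36,0],[36,46.7,0,-0.36,0],[36,46.7,0,-0.36,0],[36,46.7,0,-0.36,0],[36,46.7,0,-0.36,0],[36,46.7,0,-0.36,0],[36,46.7,0,-0.36,0],[36,46.7,0,-0.36,0],[36,46.7,-3,-0.36,0],[36,46.7,-6,-0.36,0],[36,46.7,-7,-0.36,0],[36,46.7,-7,-0.36,0]])

```text
clock: 1.9
position: [0.582, -0.1176, 0.2203]
ee_rot: [-3.14, -0.006, 0.006]
force: [-0.4, -0.2, 0.4]
width: 0.003
```

>>> carry_out(plan=[[0.1,0.4,-1.0,0,0],[0.1,0.4,-1.4,0,0],[0.1,0.4,-1.5,0,0],[0.1,0.4,-1.6,0,0],[0.1,0.4,-1.7,0,0],[0.1,0.4,-1.7,0,0]])

```text
clock: 2.5
position: [0.5831, -0.1136, 0.2035]
ee_rot: [-3.14, -0.006, 0.005]
force: [0.6, 0.5, -0.3]
width: 0.007
```

>>> carry_out(plan=[[0,0,-0.05,0,0],[0,0,-0.1,0,0],[0,0,-0.1,0,0]])

```text
clock: 2.8
position: [0.583, -0.1136, 0.2025]
ee_rot: [-3.14, -0.006, 0.005]
force: [0.9, 1.1, 0.4]
width: 0.007
```

>>> carry_out(plan=[[0,0,-0.05,0,0],[0,0,-0.1,0,0],[0,0,-0.15,0,0],[0,0,-0.15,0,0]])

```text
clock: 3.2
position: [0.5832, -0.114, 0.2015]
ee_rot: [-3.141, -0.006, 0.004]
force: [-1.3, -0.4, 5.4]
width: 0.005
```

```bash
python3 - <<'E'
from h import *
s=arm.observe();print(s["position"],s["force"])
for n in("side","wrist"):
    p,d=arm.get_image(n); np.savez(n+"1.npz",p=p,d=d)
    if n=="side": p=cv2.resize(p[130:260,170:310],None,fx=4,fy=4,interpolation=2)
    cv2.imwrite(f"pics/{n}1.png",p[...,::-1])
E
```

```text
[ 0.5831701  -0.11398766  0.20147185] [-1.25669672 -0.42475257  5.37236287]
```

View pics/side1.png

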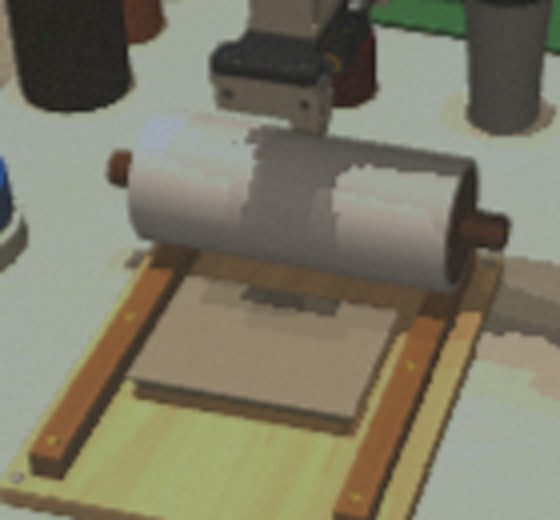

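The side view shows the closed fingers resting on the tube, just behind its crest, with 5 N of force. I'll try a short stroke first.

>>> carry_out(plan=[[0,0.2,0,0,0],[0,0.5,0.05,0,0],[0,0.9,0.05,0,0],[0,1.3,0.1,0,0],[0,1.7,0.1,0,0],[0,1.9,0.1,0,0],[0,2.0,0.1,0,0],[0,2.0,0.1,0,0]])

```text
clock: 4.1
position: [0.5833, -0.0934, 0.2034]
ee_rot: [-3.141, -0.007, 0.003]
force: [-2.6, -0.9, 10.7]
width: 0.008
```

```bash
cat >> h.py <<'E'
def pin(save=None):
    p,d=arm.get_image("top");s=arm.observe();P=cloud("top",d)
    if save: cv2.imwrite(save,p[...,::-1])
    # tube slices clear of gripper: surface points -> circle fit through known radius: y = mean of band symmetric around crest
    o=[]
    for a,b in((.47,.52),(.65,.70)):
        m=(P[...,0]>a)&(P[...,0]<b)&(P[...,2]>.115)&(P[...,2]<.15)&(abs(P[...,1])<.25);o.append((P[m].mean(0),m.sum()))
    (A,na),(B,nb)=o; k=(B[1]-A[1])/(B[0]-A[0]); w=P[(P[...,2]>.12)&(P[...,2]<.145)&(abs(P[...,1]-(A[1]+B[1])/2)<.03)&(P[...,0]>.44)&(P[...,0]<.74)]
    print("pin y@.58",round(A[1]+k*(.58-A[0]),4),"slope",round(k,4),na,nb,"x ends",np.percentile(w[:,0],[.5,99.5]).round(4),"tcp",s["position"].round(4),"F",s["force"].round(1),"t",s["clock"])
E
python3 -c "
from h import *
pin()"
```

```text
pin y@.58 -0.0532 slope 0.0357 232 72 x ends [0.4641 0.7017] tcp [ 0.5833 -0.0934  0.2034] F [-3.2 -0.6 11.6] t 4.15
```

```bash
python3 - <<'E'
from h import *
pin("/tmp/t.png");t=cv2.imread("/tmp/t.png")[90:240,200:350];s=arm.get_image("side")[0][130:270,160:310,::-1]
cv2.imwrite("pics/c2.png",np.hstack([cv2.resize(t,(395,395)),cv2.resize(s,(395,395))]))
E
```

```text
pin y@.58 -0.0536 slope 0.0396 224 76 x ends [0.4641 0.701 ] tcp [ 0.5833 -0.0935  0.2034] F [-3.5 -0.9 10.5] t 4.2
```

View pics/c2.png

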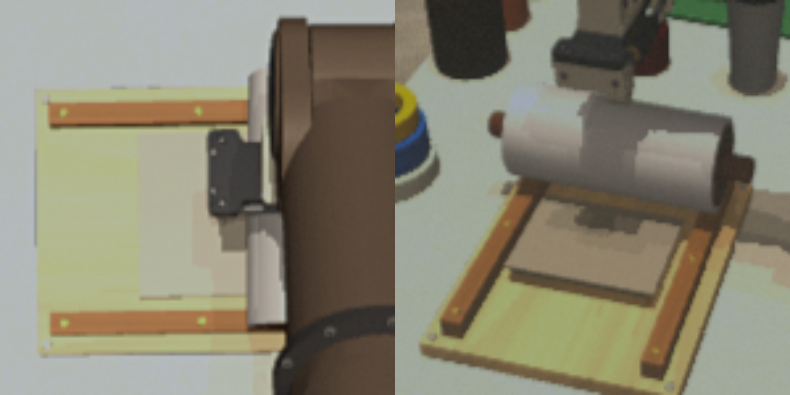

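The arm hides most of the tube from above. Its front edge moved from column 299 to about 294, roughly 11 mm, which matches rolling at half the finger travel. So the press is at about y = -0.086, and I'll carry on with the stroke.

>>> carry_out(plan=[[0,0.2,0,0,0],[0,0.5,0,0,0],[0,0.9,0,0,0],[0,1.3,0,0,0],[0,1.7,0,0,0],[0,2.1,0,0,0],[0,2.5,0,0,0],[0,2.9,0,0,0],[0,3.3,0,0,0],[0,3.6,0,0,0],[0,3.8,0,0,0],[0,3.8,0,0,0],[0,3.8,0,0,0]])

```text
clock: 5.55
position: [0.5833, -0.0557, 0.2032]
ee_rot: [-3.141, -0.006, 0.003]
force: [1.8, 0.9, 0.8]
width: 0.003
```

```bash
cat >> h.py <<'E'
def front(rows=((142,152),(190,204))):
    # front (+y) silhouette of the tube in depth: first column with z>.075
    p,d=arm.get_image("top");s=arm.observe();P=cloud("top",d);o=[]
    for a,b in rows:
        e=[]
        for v in range(a,b):
            c=np.where((P[v,:,2]>.075)&(P[v,:,2]<.15)&(P[v,:,1]<.22)&(P[v,:,1]>-.2))[0]
            if len(c): e.append(ray("top",[c[0]-.5,v],.1)[0,:2])
        o.append(np.median(e,0))
    print("front",np.round(o,4).tolist(),"tcp",s["position"].round(4),"F",s["force"].round(1),"t",round(s["clock"],2));return p
E
python3 - <<'E'
from h import *
import h
front()
a=h.arm; d0=np.load("top0.npz")
class A:
    get_calibration=staticmethod(a.get_calibration);observe=staticmethod(a.observe)
    get_image=staticmethod(lambda n:(d0["p"],d0["d"]))
h.arm=A; front()
E
```

```text
return _methods._mean(a, axis=axis, dtype=dtype,
  ret = ret.dtype.type(ret / rcount)
Traceback (most recent call last):
  File "h.py", line 36, in front
    print("front",np.round(o,4).tolist(),"tcp",s["position"].round(4),"F",s["force"].round(1),"t",round(s["clock"],2));return p
                  ~~~~~~~~^^^^^
ValueError: setting an array element with a sequence. The requested array has an inhomogeneous shape after 1 dimensions. The detected shape was (2,) + inhomogeneous part.
```

```bash
sed -i '/^def pin/,$d' h.py; cat >> h.py <<'E'
from scipy.optimize import least_squares
def pin(d=None,save=None):
    if d is None:
        p,d=arm.get_image("side")
        if save: cv2.imwrite(save,p[...,::-1])
    P=cloud("side",d);m=(P[...,0]>.47)&(P[...,0]<.69)&(P[...,2]>.055)&(P[...,2]<.14)&(abs(P[...,1])<.24);w=P[m]
    f=lambda q:np.hypot(w[:,1]-q[0]-q[1]*(w[:,0]-.58),w[:,2]-q[2])-.05
    r=least_squares(f,[np.median(w[:,1])-.03,0,.088],loss="soft_l1",f_scale=.002)
    e=P[(P[...,2]>.07)&(P[...,2]<.13)&(abs(P[...,1]-r.x[0])<.045)&(P[...,0]>.43)&(P[...,0]<.74)];s=arm.observe()
    h=np.histogram(e[:,0],bins=np.arange(.43,.74,.005))
    print("pin y,slope,z",r.x.round(4),"n",len(w),"med|res|",np.median(abs(f(r.x))).round(4),"tube x ends",h[1][np.where(h[0]>.4*np.median(h[0]))[0][[0,-1]]].round(3),"tcp",s["position"].round(4),"F",s["force"].round(1),"t",round(s["clock"],2))
E
python3 - <<'E'
from h import *
for n in("side0","side1"): pin(np.load(n+".npz")["d"])
pin()
E
```

```text
pin y,slope,z [-0.0962 -0.0091  0.0895] n 2350 med|res| 0.0011 tube x ends [0.43 0.73] tcp [ 0.5833 -0.0558  0.2032] F [ 0.7 -0.3  1. ] t 5.6
pin y,slope,z [-0.0964 -0.0085  0.0895] n 2369 med|res| 0.0011 tube x ends [0.43 0.73] tcp [ 0.5833 -0.0558  0.2032] F [ 0.7 -0.3  1. ] t 5.6
pin y,slope,z [-0.0672 -0.009   0.0896] n 2329 med|res| 0.0012 tube x ends [0.43 0.73] tcp [ 0.5833 -0.0558  0.2032] F [ 0.3 -0.1  1.2] t 5.65
```

The cylinder fit to the side-camera depth works. The press is at y = -0.0672 and rolled without slipping (finger travel / 2 predicts -0.0675), with a steady slope of -0.009. Next are repeated lift, step back, press and stroke cycles.

>>> carry_out(plan=[[0,0,0.8,0,0],[0,-1.5,1.2,0,0],[0,-2.7,0.9,0,0],[0,-2.7,0.3,0,0],[0,-2.7,-0.06,0,0],[0,-2.7,-0.14,0,0],[0,-2.5,-0.12,0,0],[0,-2.1,-0.07,0,0],[0,-1.5,-0.02,0,0],[0,-0.9,0.01,0,0],[0,-0.3,0.02,0,0],[0,0.3,0.02,0,0],[0,0.9,0.02,0,0],[0,1.5,0.02,0,0],[0,2.1,0.0,0,0],[0,2.7,-0.04,0,0],[0,3.2,-0.08,0,0],[0,3.5,-0.11,0,0],[0,3.6,-0.12,0,0],[0,3.6,-0.12,0,0]])

```text
clock: 7.65
position: [0.5834, -0.0188, 0.2021]
ee_rot: [-3.14, -0.007, 0.003]
force: [-0.8, 0.6, 5.2]
width: 0.002
```

```bash
python3 -c "
from h import *
pin();pin()"
```

```text
pin y,slope,z [-0.0342 -0.0081  0.0895] n 2374 med|res| 0.0012 tube x ends [0.43 0.73] tcp [ 0.5834 -0.019   0.2022] F [-0.3  0.1  5.3] t 7.7
pin y,slope,z [-0.0342 -0.0095  0.0895] n 2383 med|res| 0.0011 tube x ends [0.43 0.73] tcp [ 0.5834 -0.0191  0.2022] F [-1.   0.1  5.2] t 7.75
```

That stroke held 5 N of contact to the end, and the press is at rest 33 mm further on. I'll repeat it.

>>> carry_out(plan=[[0,0,0.8,0,0],[0,-1.7,1.3,0,0],[0,-3.1,1.0,0,0],[0,-3.1,0.4,0,0],[0,-3.1,0.04,0,0],[0,-3.1,-0.04,0,0],[0,-2.9,-0.02,0,0],[0,-2.5,0.03,0,0],[0,-1.9,0.08,0,0],[0,-1.3,0.11,0,0],[0,-0.7,0.12,0,0],[0,-0.1,0.12,0,0],[0,0.5,0.12,0,0],[0,1.1,0.12,0,0],[0,1.7,0.1,0,0],[0,2.3,0.06,0,0],[0,2.8,0.02,0,0],[0,3.1,-0.01,0,0],[0,3.2,-0.02,0,0],[0,3.2,-0.02,0,0]])

```text
clock: 9.75
position: [0.5835, 0.0148, 0.202]
ee_rot: [-3.139, -0.01, 0.002]
force: [-0.5, 1.6, 5.5]
width: 0.004
```

```bash
python3 -c "
from h import *
pin()"
```

```text
pin y,slope,z [-0.0013 -0.0085  0.0895] n 2438 med|res| 0.0011 tube x ends [0.43 0.73] tcp [0.5835 0.0146 0.202 ] F [-1.1  1.2  5.5] t 9.8
```

>>> carry_out(plan=[[0,0,0.8,0,0],[0,-1.8,1.3,0,0],[0,-3.2,1.0,0,0],[0,-3.2,0.4,0,0],[0,-3.2,0.05,0,0],[0,-3.2,-0.02,0,0],[0,-3.0,0,0,0],[0,-2.6,0.05,0,0],[0,-2.0,0.1,0,0],[0,-1.4,0.13,0,0],[0,-0.8,0.14,0,0],[0,-0.2,0.14,0,0],[0,0.4,0.14,0,0],[0,1.0,0.14,0,0],[0,1.6,0.12,0,0],[0,2.2,0.08,0,0],[0,2.7,0.04,0,0],[0,3.0,0.01,0,0],[0,3.1,0,0,0],[0,3.1,0,0,0]])

```text
clock: 11.8
position: [0.5836, 0.0475, 0.202]
ee_rot: [-3.138, -0.012, 0.002]
force: [-0.3, 0.4, 6.2]
width: 0.005
```

```bash
python3 -c "
from h import *
pin()"
```

```text
pin y,slope,z [ 0.0316 -0.0083  0.0895] n 2483 med|res| 0.0011 tube x ends [0.43 0.73] tcp [0.5836 0.0474 0.202 ] F [-0.5  0.7  5.7] t 11.85
```

The press has rolled about 2.56 rad and sits at block y ≈ 0.023. Three more identical strokes should bring it to about 0.131 world, inside the 0.116–0.156 window.

>>> carry_out(plan=[[0,0,0.8,0,0],[0,-1.8,1.3,0,0],[0,-3.2,1.0,0,0],[0,-3.2,0.4,0,0],[0,-3.2,0.05,0,0],[0,-3.2,-0.02,0,0],[0,-3.0,0,0,0],[0,-2.6,0.05,0,0],[0,-2.0,0.1,0,0],[0,-1.4,0.13,0,0],[0,-0.8,0.14,0,0],[0,-0.2,0.14,0,0],[0,0.4,0.14,0,0],[0,1.0,0.14,0,0],[0,1.6,0.12,0,0],[0,2.2,0.08,0,0],[0,2.7,0.04,0,0],[0,3.0,0.01,0,0],[0,3.2,0,0,0],[0,3.2,0,0,0]])

```text
clock: 13.85
position: [0.5837, 0.0805, 0.2019]
ee_rot: [-3.137, -0.014, 0.001]
force: [0.5, 0.7, 4.7]
width: 0.001
```

```bash
python3 -c "
from h import *
pin()"
```

```text
pin y,slope,z [ 0.0646 -0.0084  0.0895] n 2583 med|res| 0.001 tube x ends [0.43 0.73] tcp [0.5837 0.0801 0.202 ] F [0.2 1.1 5.9] t 13.9
```

>>> carry_out(plan=[[0,0,0.8,0,0],[0,-1.8,1.3,0,0],[0,-3.2,1.0,0,0],[0,-3.2,0.4,0,0],[0,-3.2,0.05,0,0],[0,-3.2,-0.02,0,0],[0,-3.0,0,0,0],[0,-2.6,0.05,0,0],[0,-2.0,0.1,0,0],[0,-1.4,0.13,0,0],[0,-0.8,0.14,0,0],[0,-0.2,0.14,0,0],[0,0.4,0.14,0,0],[0,1.0,0.14,0,0],[0,1.6,0.12,0,0],[0,2.2,0.08,0,0],[0,2.7,0.04,0,0],[0,3.0,0.01,0,0],[0,3.2,0,0,0],[0,3.2,0,0,0]])

```text
clock: 15.9
position: [0.5838, 0.1127, 0.202]
ee_rot: [-3.137, -0.014, 0.001]
force: [0.2, 1.3, 4.9]
width: 0.002
```

```bash
python3 -c "
from h import *
pin()"
```

```text
pin y,slope,z [ 0.0968 -0.0083  0.0896] n 2627 med|res| 0.001 tube x ends [0.43 0.73] tcp [0.5838 0.1123 0.202 ] F [0.5 0.7 5. ] t 15.95
```

>>> carry_out(plan=[[0,0,0.8,0,0],[0,-2.0,1.3,0,0],[0,-3.3,1.0,0,0],[0,-3.3,0.4,0,0],[0,-3.3,0.05,0,0],[0,-3.3,-0.03,0,0],[0,-3.1,-0.01,0,0],[0,-2.7,0.04,0,0],[0,-2.1,0.1,0,0],[0,-1.4,0.13,0,0],[0,-0.8,0.14,0,0],[0,-0.2,0.14,0,0],[0,0.4,0.14,0,0],[0,1.0,0.14,0,0],[0,1.6,0.12,0,0],[0,2.2,0.08,0,0],[0,2.7,0.04,0,0],[0,3.1,0.01,0,0],[0,3.3,-0.01,0,0],[0,3.3,-0.01,0,0]])

```text
clock: 17.95
position: [0.5838, 0.146, 0.2019]
ee_rot: [-3.137, -0.015, 0.0]
force: [0.5, 0.9, 4.5]
width: 0.002
```

```bash
python3 -c "
from h import *
pin()"
```

```text
pin y,slope,z [ 0.1299 -0.0082  0.0894] n 2684 med|res| 0.001 tube x ends [0.435 0.73 ] tcp [0.5839 0.1456 0.202 ] F [0.4 1.  6. ] t 18.0
```

>>> carry_out(plan=[[0,0,0,0,0],[0,0,0,0,0],[0,0,0.1,0,0],[0,0,0.5,0,0],[0,0,2,0,0],[0,0,5,0,0],[0,0,8,0,0]])

```text
clock: 18.7
position: [0.5832, 0.1451, 0.2822]
ee_rot: [-3.138, -0.014, 0.004]
force: [-0.3, -0.2, -0.0]
width: 0.008
```

```bash
python3 -c "
from h import *
pin();pin()"
```

```text
pin y,slope,z [ 0.1295 -0.0086  0.0894] n 3135 med|res| 0.0009 tube x ends [0.435 0.73 ] tcp [0.5852 0.1459 0.2879] F [3.2 1.2 4.5] t 18.75
pin y,slope,z [ 0.1294 -0.0096  0.0894] n 3156 med|res| 0.0009 tube x ends [0.435 0.73 ] tcp [0.5854 0.146  0.2861] F [ 1.   0.2 -0.1] t 18.8
```

>>> carry_out(plan=[[0,-5,0,0,0],[0,-10,0,0,0],[0,-15,0,0,0],[0,-20,0,0,0],[0,-25,0,0,0],[-5,-30,0,0,0],[-10,-35,0,0,0],[-15,-40,0,0,0],[-20,-45,0,0,0],[-24,-50,0,0,0],[-26,-54,0,0,0],[-28,-58,0,0,0],[-28,-58,0,0,0],[-28,-58,0,0,0]])

```text
clock: 20.2
position: [0.302, -0.4365, 0.2856]
ee_rot: [-3.136, -0.008, -0.006]
force: [0.2, -0.6, -0.7]
width: 0.006
```

```bash
python3 - <<'E'
from h import *
pin()
p,d=arm.get_image("top");cv2.imwrite("pics/top9.png",p[...,::-1]);P=cloud("top",d)
w=P[(P[...,2]>.125)&(P[...,2]<.15)&(P[...,0]>.44)&(P[...,0]<.73)&(abs(P[...,1]-.13)<.05)]
k=np.polyfit(w[:,0],w[:,1],1);print("top: y@.58",np.polyval(k,.58),"slope",k[0],"x",w[:,0].min(),w[:,0].max(),len(w))
rects(p,(5,90,60),(16,255,230),(220,120,345,222),.038,300)
E
```

```text
pin y,slope,z [ 0.1294 -0.0077  0.0894] n 3166 med|res| 0.0009 tube x ends [0.435 0.73 ] tcp [ 0.2985 -0.4407  0.2856] F [-3.3 -4.   0.5] t 20.25
top: y@.58 0.12731735749182133 slope -0.010882416194909272 x 0.4647201282073877 0.7056367859437919 2695
px [283.  210.6] area 660.5 ctr [ 0.4755 -0.0106] corners [[0.487, 0.1196], [0.4918, -0.1404], [0.4639, -0.1406], [0.4591, 0.1189]]
px [289.5 132.1] area 628.5 ctr [ 0.6826 -0.0284] corners [[0.6939, 0.081], [0.6956, -0.1375], [0.6713, -0.1375], [0.6695, 0.0806]]
```

View pics/top9.png

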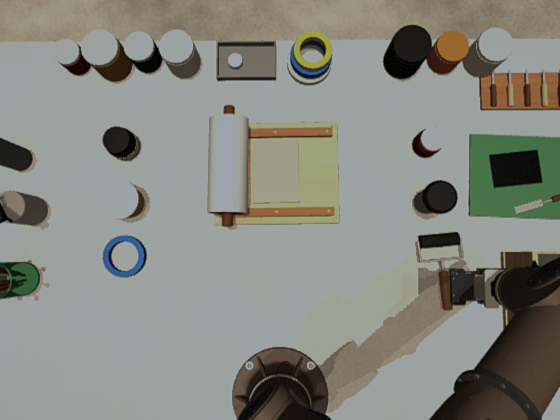

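```bash
python3 - <<'E'
from h import *
p=cv2.imread("pics/top9.png")[...,::-1];S=cv2.cvtColor(p,cv2.COLOR_RGB2HSV)[...,1].astype(int)
print("grip cols",S[100:120,229],S[208:232,228]);print(S[124:140,290],S[203:220,290])
def runs(us,r,thr,z):
    o=[]
    for u in us:
        i=np.where(S[r[0]:r[1],u]>thr)[0]; o.append((ray("top",[u,r[0]+i[0]-.5],z)[0,0],ray("top",[u,r[0]+i[-1]+.5],z)[0,0]))
    return np.median(o,0)
a=runs(range(227,232),(98,116),90,.088);b=runs(range(226,231),(213,234),90,.088)
print("grips",a,b,"mid",(a[0]+b[1])/2,"len",a[0]-b[1], "tube",a[1]-b[0],(a[1]+b[0])/2)
c=runs(range(255,325),(122,142),110,.038);e=runs(range(255,325),(202,219),110,.038);print("bearers",c,e,"mid",(c.sum()+e.sum())/4)
E
```

```text
grip cols [  8   9   8   9   7 109 180 164 160 160 161 175 153  34  14  22  19  22
  21  21] [ 21  21  19  15  36 205 172 164 161 163 166 159 163 162 165 163 169 178
  86  47  23  13  16  13]
[ 65  64  66  75 145 151 149 147 148 148 148 153 153  93  75  63] [ 75  71  66  70  94 145 150 148 147 147 148 148 151 102  74  72  72]
grips [0.74038084 0.72216808] [0.46699864 0.43445058] mid 0.5874157103722273 len 0.30593025516152283 tube 0.25516944049198304 0.5945833647045844
bearers [0.69480173 0.67061424] [0.48376123 0.46269128] mid 0.5779671192492255
```

```bash
python3 -c "
from h import *
pin();print(arm.observe()['dq'].round(3));print(arm.sign_off())"
```

```text
pin y,slope,z [ 0.1294 -0.0071  0.0894] n 3167 med|res| 0.0009 tube x ends [0.435 0.73 ] tcp [ 0.3029 -0.4357  0.2853] F [0.6 1.1 0. ] t 20.35
[-0.047 -0.01  -0.057  0.015 -0.014  0.001 -0.023]
the job is handed in; nothing more can be done
None
```

The press is rolled right across the board and at rest on the bare bearers beyond it. I handed the job in at about 20 s of the 58 s; no verdict was reported.

I pressed the closed fingertips on top of the tube with about 5 to 11 N. It took seven strokes, lifting off between them, with the press held still before each lift. It went half as far as the fingertip on each stroke, so it rolled without skidding. It had turned about 2.56 rad at 23 mm past the board's middle, inside the 65 mm limit for step 2.

| Last check | Measured | Required |
|---|---|---|
| Past the board's middle | 118–120 mm | more than 107 mm |
| Along the bed | 119–121 mm | less than 148 mm |
| Angle from square | about 0.02 rad | less than 0.12 rad |
| Off centre across the bearers | about 8–10 mm | less than 15 mm |
| Movement over the last 1.5 s | none seen (0.1 mm) | below 10 mm/s |

- **Position along the bed:** the two cameras differ by 2 mm (top 127 mm, side 129 mm in world y).
- **Height:** the fitted axis height is 89.4 mm against a nominal 88 mm. It read the same before the first stroke, so it is a calibration offset.
- **Off centre:** this has the smallest margin. The press started about 6 mm off and drifted a few mm as it rolled.
- **Surroundings:** the last top view showed the jars, tub, tumbler, tape and brayer where they began. I judged this by eye only. The arm was clear of everything, though still settling slightly at sign-off.

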